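# Dock the round flask and hold the dosing valve open

### The job

Swing the hasp fully off the ring of the dosing dock, then set the round flask upright, foot first, into the sprung ring and press it down until the ring reaches its lower stop. Keep holding it there: the program finishes with the gripper still on the flask, holding the ring compressed through the flask alone. Leave everything else on the desk where it stands.

Things in the scene. Friction and masses are not known exactly. Their poses are not given: they have to be found in the camera images.
- flask: the round flask (loose, 0.18 to 0.35 kg): white plastic ball body 70 mm in diameter (ball centre 31 mm above the foot) on a flat foot 32 mm across, with a grey upright cylindrical cap 32 mm in diameter from 68 to 112 mm above the foot, to grip it by. Origin at the centre of the underside of the foot, z up along the cap
- dock: the dosing dock, fixed to the desk: grey base 130 mm (x) by 160 mm (y), 14 mm thick; origin at the centre of its underside, under the ring's axis. In its frame a pivot post stands at y = +62 mm and a C-shaped catch (105 mm tall) at y = -66 mm; a brass valve stem in the middle is 38 mm tall
- ring_seat (a point): centre of the upper face of the sprung steel ring, which stands on a coil spring over the middle of the dock: 80 mm above the desk at rest, inner diameter 60 mm, outer 76 mm, 12 mm thick. z up. It moves with the ring. With the flask's ball seated in the ring the flask's foot is about 13 mm below this point
- cradle (a joint): how far the sprung ring is pressed down, m: 0 at rest, 0.020 at its lower stop. The spring holds it up with 6 N at rest (more than the flask's weight) and 16 N at the stop; it has no latch and springs back when let go
- hasp (a joint): angle of the hasp, rad: 0 = straight across over the ring with its free end in the catch, 1.75 = fully swung off, at its stop. It turns level about an upright pivot, clockwise seen from above (at dock yaw 0 the free end goes from -y towards the robot, -x). It starts at 0 to 0.25, over the ring; light friction keeps it where it is left
- hasp_pivot (a point): on the hasp's upright pivot axis, at the strap's mid thickness, 92 mm above the desk. The strap is steel, 14 mm wide, 6 mm thick and reaches 130 mm from the pivot
- hasp_knob (a point): top centre of the upright black knob on the hasp, 131 mm above the desk and 95 mm from the pivot axis: a cylinder 14 mm in diameter standing 36 mm above the strap
- tall_bottle: straight white plastic bottle, 60 mm diameter, 150 mm tall; bystander; origin at the centre of its underside
- canister: square white plastic canister, 60 x 60 mm, 120 mm tall with its round cap; bystander; origin at the centre of its underside
- mug: white ceramic mug, 80 mm diameter, 85 mm tall; bystander; origin at the centre of its underside
- tape_roll: empty cardboard tape core lying flat, 90 mm diameter, 30 mm tall; bystander; origin at the centre of its underside
- filter: grey respirator filter cartridge lying flat, 90 mm diameter, 42 mm tall; bystander; origin at the centre of its underside
- stapler: desk stapler, 110 mm long, 37 mm tall; bystander; origin at the centre of its underside
Not all that is in view belongs to the job. What is shaped like the flask but green or yellow is not meant.

How it is judged:
By the outcome, as a careful person would: the job done as asked, in the order asked, and still so for the second after the job is handed in, while the arm keeps its last pose, push and grip.
It also fails if it takes over 53 s, if anything falls off the work surface, if the arm or the gripper's body presses on something with over 40 N, if the wrist force passes 120 N, or if a joint passes its speed limit or range.

### The arm

A 6-joint arm with a two-finger parallel gripper is mounted at the origin on the work surface. World frame = base frame: x ahead of the robot, y to its left, z up, the work surface at z = 0. Lengths are in mm, angles in rad, forces in N, time in s.
With the tool pointing down it reaches from about 350 to 775 mm from the base axis. Payload 7.3 kg.
Tool frame: the origin (TCP) lies at the very end of the fingers, on their centre line; the grasp point (between the pads) lies 19 mm behind it (bot.grip_point_offset is the distance from the TCP to the grasp point, in mm); z points along the fingers, y is the line along which they close (so a half turn about z gives the same grasp; the last joint's range is limited). The gripper opens to 92 mm and grips with 3 to 60 N. Pads are 19 mm wide; open, the fingers measure 130 mm over their backs; the gripper's body (75 mm by 190 mm) begins 47 mm behind the grasp point.
Start: joints at [0.957, 0.342, 1.524, -0, 1.275, -0.146], TCP at [236.724, 468.622, 226.741] pointing down, gripper open.
Joint ranges: [-2.53, 2.53], [-0.77, 2.02], [0.04, 2.7], [-1, 4.14], [0.28, 2.66], [-3.11, 3.11]. Speed limits (rad/s): [2.57, 2.57, 3.14, 3.14, 3.14, 3.14].

### API

Orientations are given as [roll, pitch, yaw] about the fixed x, y, z axes, in that order (R = Rz(yaw) Ry(pitch) Rx(roll)).
In Python, from plant import bot gives the robot as it stands. The module is installed in compiled form; this text tells all that it offers.
- The arm moves only by the shell command python3 -m jog 'ROWS' [OPENING]. ROWS is JSON, a list of rows, each a list of 6 numbers: the shift along the tool's x, y, z in mm, then the turn, a rotation vector about the tool's x, y, z in rad. In form: [[dx, dy, dz, rx, ry, rz], ...]. A call has 1 to 12 rows; each row shifts and turns the commanded pose from where the row before left it, along the tool's axes as they then stand; what a row does not reach is not made up. A row lasts 1/10 s, in which the tool goes at most 50 mm and 8.59 degrees, less where a joint would pass 70% of its speed; a pose out of reach is approached as far as the arm can. A call with a gripper value outside its range is refused whole. OPENING is the opening in per cent of the stroke, from 0 (shut) to 100 (fully open), set as the call begins (- or left out, the last holds). The fingers move at their own pace and stop on an object; the grip force is fixed at half the most. Time passes only in rows, so rows that do not move let the fingers close. It gives the time, the measured TCP pose, the force, the opening and the grip force at its end, in the units of the state.
- bot.get_obs(): the state, without advancing time (a new reading comes with each control period).
- bot.capture(name): name is "scene" or "top" or "wrist"; returns the picture (384x512x3 uint8, red, green, blue); there is no depth.
- bot.camera_model(name): a dict with "fx", "fy", "cx", "cy" (pixels), "dist_coeffs" ([k1, k2, p1, p2, k3] as OpenCV has them; the pictures are not rectified), "position" and "orientation" of the camera in the world; the wrist camera has in their place "T_tool_cam" (4x4, takes a point from camera to tool coordinates, whose origin is the TCP and whose axes are the flange's). Camera axes: x right, y down, z forward; pixel columns grow to the right and rows downward; lengths in mm; the calibration is good to about 2 mm. A picture is of the moment at which its call begins: read the wrist's pose just before it. camera_model takes no time and is no camera call.
- bot.close_job(): hands the job in; it is judged then, once.
Trained networks look in the newest picture that a camera, given by its name, has taken for a name from the list of things; names that differ only in an ending like _2 or _b are one class to them, and where a whole thing is asked for, a point or a joint stands for the part that bears it (a point fixed in the world has none). Each returns a list of dicts, best first, with "p" (0 to 1); they miss things now and then, are a little off and sometimes report something else, mostly with a low value. They report only what shows in the picture. A call takes as long as a camera call. They do not tell look-alikes from the thing itself.
- bot.outline_of(target, camera): "mask" (384x512 bool, what is visible of it) and "pixel" ([column, row] in pixels, amid what is visible of it).
The state is a dict: "time": time; "joint_positions": joint angles; "dq": joint speeds; "tau": joint torques, N m; "tool_pos": TCP position; "tcp_rot": TCP orientation; "contact_force": force on the tool from outside, world axes, zero at the start; "moment": the same for the moment, N m; "grip_width": finger opening in mm; "finger_force": force on a finger pad.
Only numpy, scipy, OpenCV 4.12 (cv2) and the standard library are available. Lean on these libraries where they do the work, as an engineer would, in place of code of your own. Each camera call takes 0.05 s, during which the arm holds its last target. There are 200 camera calls.

## Working session

There is one attempt and no reset: what is moved stays moved. The work goes in short steps, Python scripts to look and compute and a shell command to move; the robot and the scene stay as the last step left them, time stands still between calls to the robot, and variables do not carry over. Pictures are saved under pics/ and viewed, at most 10 in all, crops included, and the job is handed in when it is done.

```bash
mkdir -p pics; cat > h.py <<'E'
import numpy as np, cv2
from scipy.spatial.transform import Rotation as R
from plant import bot
def cam(n):
    m=bot.camera_model(n); K=np.array([[m['fx'],0,m['cx']],[0,m['fy'],m['cy']],[0,0,1.]]); d=np.array(m['dist_coeffs'],float)
    if n=='wrist':
        o=bot.get_obs(); T=np.eye(4); T[:3,:3]=R.from_euler('xyz',o['tcp_rot']).as_matrix(); T[:3,3]=o['tool_pos']; T=T@np.array(m['T_tool_cam'])
        return K,d,T[:3,:3],T[:3,3]
    q=np.array(m['orientation'],float)
    r=q if q.shape==(3,3) else (R.from_euler('xyz',q).as_matrix() if q.size==3 else R.from_quat(q).as_matrix())
    return K,d,r,np.array(m['position'],float)
def ray(c,px):
    K,d,r,p=c; u=cv2.undistortPoints(np.array([[px]],float),K,d)[0,0]; v=r@np.array([u[0],u[1],1]); return p,v/np.linalg.norm(v)
def onz(c,px,z):
    p,v=ray(c,px); return p+v*(z-p[2])/v[2]
def tri(rs):
    A=0;b=0
    for p,v in rs:
        M=np.eye(3)-np.outer(v,v); A=A+M; b=b+M@p
    return np.linalg.solve(A,b)
def proj(c,P):
    K,d,r,p=c; return cv2.projectPoints((r.T@(np.array(P,float)-p)).reshape(1,3),np.zeros(3),np.zeros(3),K,d)[0][0,0]
def save(im,n): cv2.imwrite('pics/'+n,im[:,:,::-1])
E
python3 - <<'E'
from h import *
np.set_printoptions(precision=1,suppress=True)
ims={n:bot.capture(n) for n in ['scene','top']}
save(np.hstack([cv2.resize(ims[n],(400,300)) for n in ims]),'a.png')
for n in ims: save(ims[n],n+'.png')
m=bot.camera_model('top'); print(m['position'],m['orientation'])
for n in ims:
    c=cam(n)
    for t in ['flask','dock','ring_seat','hasp','hasp_knob','tall_bottle','canister','mug']:
        for r in bot.outline_of(t,n)[:3]: print(n,t,round(r['p'],2),np.array(r['pixel']),r['mask'].sum(),onz(c,r['pixel'],90))
print(bot.get_obs())
E
```

```text
[ 488.4   43.  1078. ] [-3.1 -0.  -1.6]
scene flask 0.76 [218.8 291.7] 575 [ 676.3 -319.6   90. ]
scene flask 0.69 [163.3 230.4] 470 [ 400.2 -273.9   90. ]
scene flask 0.63 [240.8 260.1] 490 [ 654.5 -201.5   90. ]
scene dock 0.95 [266.2 204.8] 1615 [578.1  11.2  90. ]
scene ring_seat 0.63 [268.1 199.9] 163 [569.7  31.5  90. ]
scene hasp 0.44 [266.3 188.2] 197 [532.7  67.9  90. ]
scene hasp 0.17 [310.9 247.2] 399 [785.9 -32.1  90. ]
scene hasp_knob 0.73 [268.5 190.8] 130 [545.6  63.5  90. ]
scene tall_bottle 0.59 [210.7 222. ] 607 [ 489.5 -155.5   90. ]
scene tall_bottle 0.35 [266.4 189. ] 121 [535.2  65.3  90. ]
scene canister 0.9 [171.5 264.8] 737 [ 511.2 -343.7   90. ]
scene canister 0.41 [306.4 245.2] 399 [771.2 -34.8  90. ]
scene canister 0.18 [216.  191.7] 644 [414.9 -51.9  90. ]
scene mug 0.82 [214.7 191.2] 694 [410. -53.  90.]
top flask 0.79 [359.2 155.4] 488 [ 643.4 -278.7   90. ]
top flask 0.73 [316.6 161.3] 515 [ 628.7 -160.2   90. ]
top flask 0.69 [231.3 196.5] 172 [535.3  75.9  90. ]
top dock 0.57 [236.1 197.9] 2319 [531.2  62.9  90. ]
top dock 0.19 [234.7 195.1] 256 [538
[... 154 characters left out ...]
.4] 265 [535.4  64.5  90. ]
top hasp_knob 0.77 [231.  194.9] 234 [539.6  76.7  90. ]
top tall_bottle 0.59 [310. 220.] 456 [ 467.8 -137.5   90. ]
top canister 0.85 [373.4 214.5] 668 [ 479.9 -311.9   90. ]
top canister 0.32 [239.4 195.3] 226 [538.2  53.8  90. ]
top mug 0.89 [267.1 252. ] 811 [383.7 -18.8  90. ]
{'time': 0.9, 'joint_positions': array([ 1. ,  0.3,  1.5, -0. ,  1.3, -0.1]), 'dq': array([-0., -0.,  0., -0., -0.,  0.]), 'tau': array([  0. , -43.1, -24.4,   0.1,   0. ,  -0. ]), 'tool_pos': array([236.7, 468.6, 226.8]), 'tcp_rot': array([3.1, 0. , 2.7]), 'contact_force': array([ 0.2, -0.1, -0.5]), 'moment': array([ 0.,  0., -0.]), 'finger_force': 0.0, 'grip_width': 91.35317792308597}
```

```bash
python3 - <<'E'
import cv2
a=cv2.imread('pics/scene.png')[150:330,120:350];b=cv2.imread('pics/top.png')[110:290,180:410]
import numpy as np
cv2.imwrite('pics/b.png',cv2.resize(np.vstack([a,b]),None,fx=1.66,fy=1.66,interpolation=2) if 0 else np.hstack([cv2.resize(a,None,fx=1.73,fy=1.73,interpolation=2),cv2.resize(b,None,fx=1.73,fy=1.73,interpolation=2)]))
E
```

```text
(no output)
```

View pics/top.png

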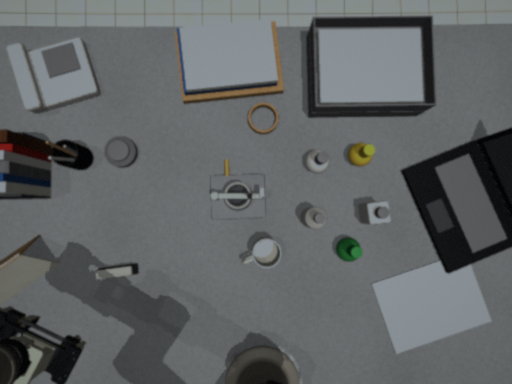

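View pics/b.png

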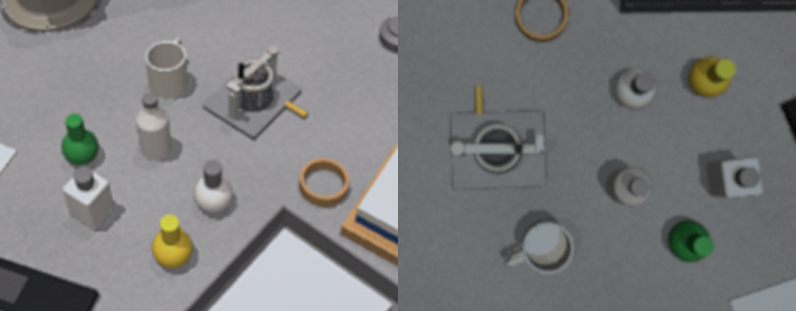

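The flask is the white one at (317,160) in the top view. The dock is at (237,196), with yaw about 0, the pivot post on the left (+y) and the catch on the right. I'll move the wrist camera over the dock next.

```bash
python3 -m jog '[[-20,-13,-20,0,0,0],[-39,-25,-15,0,0,0],[-39,-25,-15,0,0,0],[-39,-25,-10,0,0,0],[-39,-25,-10,0,0,0],[-39,-25,-10,0,0,0],[-39,-25,-10,0,0,0],[-39,-25,0,0,0,0],[-39,-25,0,0,0,0],[-39,-25,0,0,0,0],[-39,-25,0,0,0,0],[-20,0,0,0,0,0]]'
python3 -m jog '[[0,0,0,0,0,0.14],[0,0,0,0,0,0.14],[0,0,0,0,0,0.14],[0,0,0,0,0,0.14],[0,0,0,0,0,0.14],[0,0,0,0,0,0.14],[0,0,0,0,0,0.14],[0,0,0,0,0,0.124],[0,0,0,0,0,0],[0,0,0,0,0,0]]' 50
python3 - <<'E'
from h import *
np.set_printoptions(precision=1,suppress=True)
print(np.array(bot.camera_model('wrist')['T_tool_cam']))
c=cam('wrist'); save(bot.capture('wrist'),'w1.png')
print(bot.get_obs()['tool_pos'],bot.get_obs()['tcp_rot'])
for t,z in [('ring_seat',80),('hasp',95),('hasp_knob',115),('dock',14),('flask',80)]:
    for r in bot.outline_of(t,'wrist')[:2]: print(t,round(r['p'],2),np.array(r['pixel']),r['mask'].sum(),onz(c,r['pixel'],z))
E
```

```text
time: 2.1
tool_pos: [503.0, 36.1, 316.7]
tcp_rot: [-3.141, 0.001, 2.67]
contact_force: [0.5, 0.4, -0.3]
grip_width: 91.7
finger_force: 0.0
time: 3.1
tool_pos: [501.9, 40.0, 316.7]
tcp_rot: [3.142, -0.0, 1.573]
contact_force: [0.7, -0.5, 0.1]
grip_width: 45.7
finger_force: 0.0
[[  -0.    -1.    -0.3   78.9]
 [   1.    -0.     0.     0.7]
 [  -0.    -0.3    1.  -158.7]
 [   0.     0.     0.     1. ]]
[501.9  40.  316.7] [-3.1 -0.   1.6]
ring_seat 0.78 [308.4 152.3] 1019 [564.5  48.7  80. ]
ring_seat 0.71 [288.8 132.8] 1427 [538.7  73.4  80. ]
hasp 0.82 [288.5 133.6] 1451 [537.   74.2  95. ]
hasp_knob 0.74 [291.  136.3] 1387 [538.1  73.5 115. ]
dock 0.7 [284.6 134.1] 10221 [538.6  63.9  14. ]
flask 0.5 [204.2 317.3] 102 [ 417.4 -205.5   80. ]
```

View pics/w1.png

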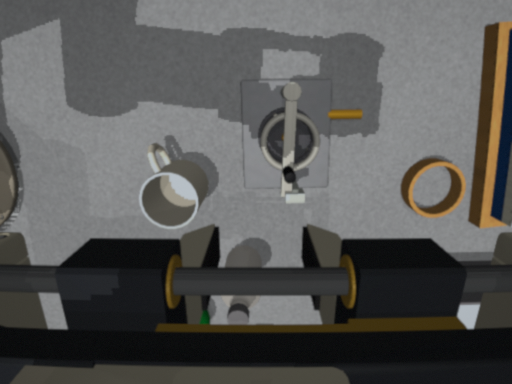

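Wrist view: post top at (291,91), ring centre at (290,141), knob top at about (289,177), catch at (292,197). I'll compute positions and refine the knob from a zoomed crop.

```bash
python3 - <<'E'
from h import *
np.set_printoptions(precision=1,suppress=True)
c=cam('wrist');print(c[3])
for n,px,z in [('post',(291,91),98),('ring',(290,141),80),('knobtop',(289,177),131),('knobbase',(288,170),95),('base tl',(243,80),14),('base tr',(331,80),14),('base bl',(243,187),14),('base br',(329,187),14)]: print(n,onz(c,px,z))
t=cam('top');print('knob in top',proj(t,onz(c,(289,177),131)),'pivot',proj(t,onz(c,(291,91),98)))
s=cam('scene')
print('flask top/scene', tri([ray(t,(316.6,161.3)),ray(s,(240.8,260.1))]))
a=cv2.imread('pics/w1.png')[70:210,230:350];b=cv2.imread('pics/top.png')[165:235,195:280];d=cv2.imread('pics/top.png')[140:180,295:340]
f=lambda i:cv2.resize(i,(int(i.shape[1]*560/i.shape[0]) if i.shape[0]>100 else 320,560 if i.shape[0]>100 else 264),interpolation=2)
cv2.imwrite('pics/z1.png',np.hstack([f(a),np.vstack([f(b),f(d),np.zeros((32,320,3),np.uint8)])]))
E
```

```text
[502.6 118.9 475.4]
post [538.6 123.6  98. ]
ring [540.6  63.   80. ]
knobtop [535.6  29.2 131. ]
knobbase [537.6  28.8  95. ]
base tl [478.8 139.6  14. ]
base tr [602.7 139.8  14. ]
base bl [476.3 -17.1  14. ]
base br [609.1 -17.4  14. ]
knob in top [248.7 195.4] pivot [213.5 195.4]
flask top/scene [ 633.5 -173.5   36.7]
```

View pics/z1.png

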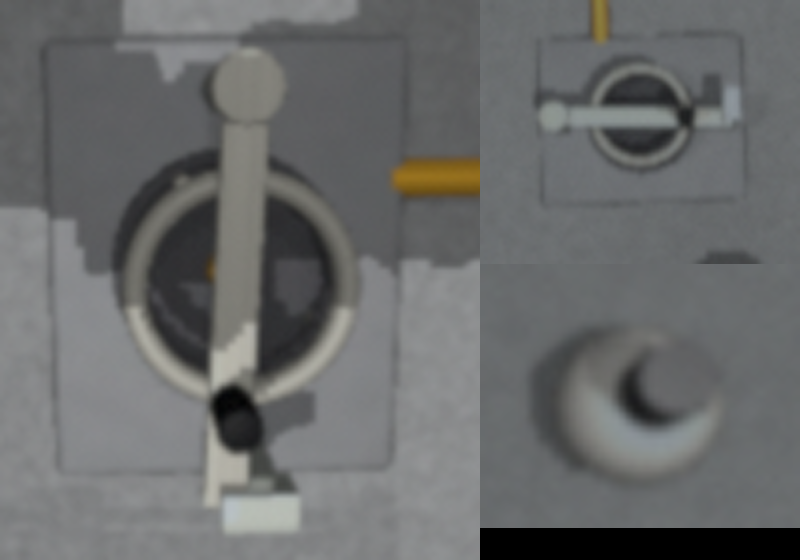

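Knob confirmed at (537,29,131) from two views and pivot at (538,124). Next I descend, grip the knob and swing.

```bash
python3 -m jog '[[-6,18,10,0,0,0],[-5,17,30,0,0,0],[0,0,45,0,0,0],[0,0,45,0,0,0],[0,0,40,0,0,0],[0,0,28,0,0,0],[0,0,15,0,0,0],[0,0,0,0,0,0],[0,0,0,0,0,0]]'
python3 -m jog '[[0,0,0,0,0,0],[0,0,0,0,0,0],[0,0,0,0,0,0],[0,0,0,0,0,0],[0,0,0,0,0,0],[0,0,0,0,0,0]]' 0
```

```text
time: 4.3
tool_pos: [537.3, 28.9, 104.2]
tcp_rot: [3.141, -0.0, 1.57]
contact_force: [0.4, -0.2, -0.0]
grip_width: 46.0
finger_force: 0.0
time: 4.9
tool_pos: [537.0, 28.9, 104.0]
tcp_rot: [3.141, -0.0, 1.57]
contact_force: [-1.4, 0.2, 3.0]
grip_width: 12.7
finger_force: 30.0
```

```bash
python3 -m jog '[[0.5,-9.5,0,0,0,0.1],[0.5,-9.5,0,0,0,0.1],[0.5,-9.5,0,0,0,0.1],[0.5,-9.5,0,0,0,0.1],[0.5,-9.5,0,0,0,0.1],[0.5,-9.5,0,0,0,0.1],[0.5,-9.5,0,0,0,0.1],[0.5,-9.5,0,0,0,0.1],[0.5,-9.5,0,0,0,0.1],[0.5,-9.5,0,0,0,0.1],[0.5,-9.5,0,0,0,0.1],[0.5,-9.5,0,0,0,0.1]]'
python3 -m jog '[[0.5,-9.5,0,0,0,0.1],[0.5,-9.5,0,0,0,0.1],[0.5,-9.5,0,0,0,0.1],[0.5,-9.5,0,0,0,0.1],[0.5,-9.5,0,0,0,0.1],[0,0,0,0,0,0]]'
```

```text
time: 6.1
tool_pos: [449.8, 90.5, 104.1]
tcp_rot: [3.141, -0.004, 0.365]
contact_force: [5.0, 2.1, -2.7]
grip_width: 13.5
finger_force: 30.0
time: 6.7
tool_pos: [445.1, 137.4, 104.1]
tcp_rot: [-3.141, -0.005, -0.132]
contact_force: [6.0, -0.9, -1.9]
grip_width: 12.7
finger_force: 30.0
```

```bash
python3 -m jog '[[0,-3,0,0,0,0.03],[0,-3,0,0,0,0.02],[0,0,0,0,0,0]]'
python3 -m jog '[[0,-2,0,0,0,0.02],[0,-2,0,0,0,0],[0,0,0,0,0,0]]'
```

```text
time: 7.0
tool_pos: [445.2, 138.4, 104.0]
tcp_rot: [3.134, -0.003, -0.178]
contact_force: [3.3, -25.1, 1.0]
grip_width: 13.2
finger_force: 30.0
time: 7.3
tool_pos: [445.4, 138.8, 103.9]
tcp_rot: [3.128, -0.003, -0.197]
contact_force: [3.5, -43.3, 4.1]
grip_width: 13.4
finger_force: 30.0
```

The hasp is at its stop: 43 N, with no further motion. Release, rise and go to view the flask.

```bash
python3 -m jog '[[0,0,0,0,0,0],[0,0,0,0,0,0],[0,0,0,0,0,0],[0,0,-40,0,0,0],[0,0,-40,0,0,0],[0,0,-40,0,0,-0.14],[0,0,-40,0,0,-0.14],[0,0,0,0,0,-0.14],[0,0,0,0,0,-0.14],[0,0,0,0,0,-0.14],[0,0,0,0,0,-0.14],[0,0,0,0,0,-0.14]]' 60
python3 -m jog '[[0,0,0,0,0,-0.14],[0,0,0,0,0,-0.14],[0,0,0,0,0,-0.14],[0,0,0,0,0,-0.14],[0,0,0,0,0,-0.14],[0,0,0,0,0,-0.08],[0,0,0,0,0,0]]'
```

```text
time: 8.5
tool_pos: [444.2, 147.0, 263.6]
tcp_rot: [-3.141, -0.0, 0.786]
contact_force: [-0.2, 0.2, 0.8]
grip_width: 55.0
finger_force: 0.0
time: 9.2
tool_pos: [444.3, 146.9, 263.6]
tcp_rot: [-3.141, -0.0, 1.561]
contact_force: [1.0, 0.7, 1.5]
grip_width: 55.0
finger_force: 0.0
```

```bash
python3 -m jog '[[-35,20,0,0,0,0],[-42,22,0,0,0,0],[-42,22,0,0,0,0],[-42,22,0,0,0,0],[-42,22,0,0,0,0],[-42,22,0,0,0,0],[-42,22,0,0,0,0],[-42,22,0,0,0,0],[-5,5,0,0,0,0],[0,0,0,0,0,0],[0,0,0,0,0,0]]'
python3 - <<'E'
from h import *
np.set_printoptions(precision=1,suppress=True)
c=cam('wrist'); im=bot.capture('wrist'); save(im,'w2.png')
print(bot.get_obs()['tool_pos'],bot.get_obs()['tcp_rot'])
t=cam('top');im2=bot.capture('top');save(im2,'top2.png')
for r in bot.outline_of('flask','wrist')[:3]: print(round(r['p'],2),np.array(r['pixel']),r['mask'].sum(),onz(c,r['pixel'],60))
for r in bot.outline_of('hasp','top')[:3]: print(round(r['p'],2),np.array(r['pixel']),onz(t,r['pixel'],92))
E
```

```text
time: 10.3
tool_pos: [619.5, -188.1, 263.5]
tcp_rot: [-3.141, -0.001, 1.56]
contact_force: [0.3, 1.0, 0.3]
grip_width: 55.4
finger_force: 0.0
[ 619.5 -187.8  263.9] [-3.1 -0.   1.6]
0.89 [287.1 236.2] 2133 [ 653.3 -281.4   60. ]
0.72 [276.5 146.9] 2507 [ 639.5 -167.3   60. ]
0.69 [ 76.5 213.7] 3096 [ 387. -248.   60.]
0.55 [209.9 217. ] [480.6 134.3  92. ]
0.5 [231.7 186.1] [563.5  74.4  92. ]
```

View pics/w2.png

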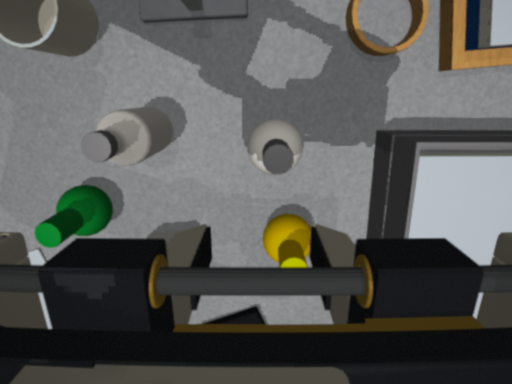

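The flask (white ball, grey cap) shows at ball (276,146) and cap top (278,157). The bottle at (120,140) has a cap too, but it is the tall_bottle. Triangulate the cap top with the top view.

```bash
python3 - <<'E'
from h import *
np.set_printoptions(precision=1,suppress=True)
c=cam('wrist');t=cam('top')
print(tri([ray(c,(278,157)),ray(t,(322.8,157.3))]),onz(c,(278,157),112),onz(t,(322.8,157.3),112),onz(c,(276,146),31))
im=cv2.imread('pics/w2.png')[105:185,235:315];b=cv2.imread('pics/top2.png')[155:240,180:280]
cv2.imwrite('pics/z2.png',np.hstack([cv2.resize(im,(400,400),interpolation=2),cv2.resize(b,(400,400),interpolation=2)]))
E
```

```text
[ 639.2 -174.5   95.6] [ 638.8 -169.3  112. ] [ 636.2 -172.7  112. ] [ 640.8 -171.    31. ]
```

View pics/z2.png

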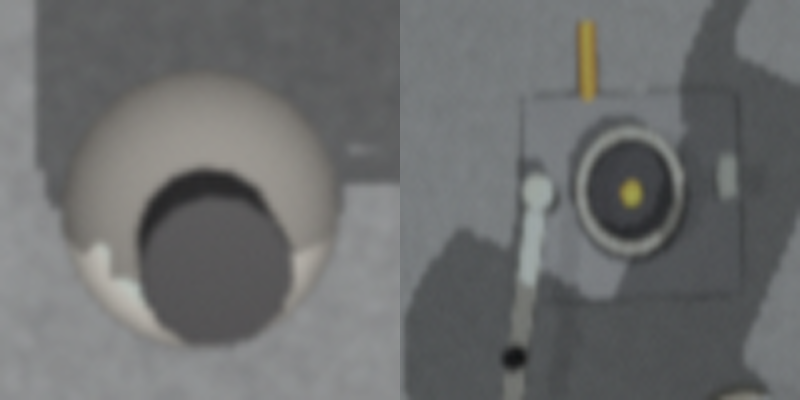

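The hasp is fully off (about 1.74 rad in the top view) and the ring is open, with a brass stem at its centre. Next I grasp the flask at (639,-171.5).

```bash
python3 -m jog '[[8,10,10,0,0,0],[8,9.5,30,0,0,0],[0,0,45,0,0,0],[0,0,45,0,0,0],[0,0,35,0,0,0],[0,0,20,0,0,0],[0,0,10,0,0,0],[0,0,0,0,0,0],[0,0,0,0,0,0]]'
python3 -m jog '[[0,0,0,0,0,0],[0,0,0,0,0,0],[0,0,0,0,0,0],[0,0,0,0,0,0],[0,0,0,0,0,0]]' 0
python3 - <<'E'
from h import *
np.set_printoptions(precision=1,suppress=True)
t=cam('top');print(onz(t,(237.75,195.4),80))
E
```

```text
time: 11.4
tool_pos: [640.4, -173.4, 69.8]
tcp_rot: [3.14, 0.001, 1.56]
contact_force: [-0.9, 0.5, 0.9]
grip_width: 55.4
finger_force: 0.0
time: 11.9
tool_pos: [639.6, -173.7, 69.4]
tcp_rot: [3.141, 0.0, 1.56]
contact_force: [-2.5, -0.0, 4.5]
grip_width: 31.8
finger_force: 29.9
[538.5  58.5  80. ]
```

```bash
python3 -m jog '[[0,0,-10,0,0,0],[0,0,-30,0,0,0],[0,0,-45,0,0,0],[0,0,-45,0,0,0],[0,0,-40,0,0,0],[20,-12,-20,0,0,0],[38,-22,0,0,0,0],[38,-22,0,0,0,0],[38,-22,0,0,0,0],[30,-18,0,0,0,0],[9,-6,0,0,0,0.01],[0,0,0,0,0,0]]'
python3 -m jog '[[0,0,0,0,0,0],[0,0,0,0,0,0]]'
python3 - <<'E'
from h import *
np.set_printoptions(precision=1,suppress=True)
c=cam('wrist'); im=bot.capture('wrist'); save(im,'w3.png')
print(bot.get_obs()['tool_pos'],bot.get_obs()['tcp_rot'])
for r in bot.outline_of('ring_seat','wrist')[:2]: print(round(r['p'],2),np.array(r['pixel']),r['mask'].sum(),onz(c,r['pixel'],80))
E
```

```text
time: 13.1
tool_pos: [539.0, 1.7, 259.3]
tcp_rot: [3.141, 0.0, 1.552]
contact_force: [0.2, -0.6, -2.7]
grip_width: 31.5
finger_force: 30.0
time: 13.3
tool_pos: [540.2, -0.7, 258.5]
tcp_rot: [3.141, 0.0, 1.549]
contact_force: [0.1, 0.1, -3.5]
grip_width: 31.2
finger_force: 30.0
[540.1  -0.7 258.4] [-3.1  0.   1.5]
0.6 [259.6 139. ] 1944 [541.1  32.7  80. ]
```

View pics/w3.png

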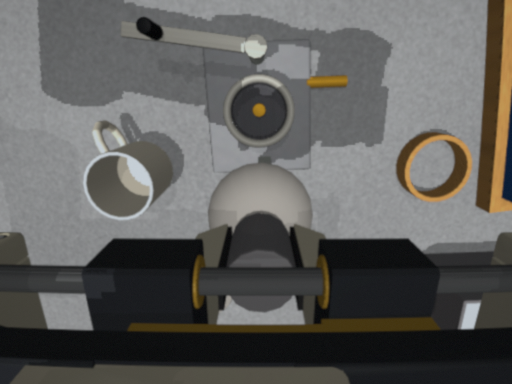

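Ring ellipse centre at about (259,110.5) with the stem at (259,110). The flask ball spans columns 208–313 and hangs upright in the gripper.

```bash
python3 - <<'E'
from h import *
np.set_printoptions(precision=2,suppress=True)
c=cam('wrist')
print('ring',onz(c,(259,110.5),80),'stem',onz(c,(259,110),38))
im=cv2.imread('pics/w3.png')
C=np.array(bot.get_obs()['tool_pos'])-[0,0,38.4]
for dx in (-3,0,3):
  P=C+[dx,0,0]; p=c[3]; n=(p-P); D=np.linalg.norm(n); n/=D
  s=35/D; u=np.cross(n,[0,0,1]);u/=np.linalg.norm(u);v=np.cross(n,u)
  pts=[proj(c,P+n*35*s+35*np.sqrt(1-s*s)*(np.cos(a)*u+np.sin(a)*v)) for a in np.linspace(0,6.28,180)]
  pts=np.array(pts); print(dx,pts.min(0),pts.max(0))
E
```

```text
ring [540.95  62.8   80.  ] stem [540.78  61.44  38.  ]
-3 [202.35 164.79] [306.89 269.64]
0 [206.88 164.69] [311.42 269.55]
3 [211.4  164.59] [315.95 269.45]
```

```bash
python3 -m jog '[[15,-0.4,0,0,0,0],[30,-0.7,0,0,0,0],[18,-0.4,0,0,0,0],[0,0,30,0,0,0],[0,0,35,0,0,0],[0,0,30,0,0,0],[0,0,15,0,0,0],[0,0,0,0,0,0],[0,0,0,0,0,0]]'
python3 -m jog '[[0,0,4,0,0,0],[0,0,4,0,0,0],[0,0,3,0,0,0],[0,0,0,0,0,0],[0,0,0,0,0,0]]'
```

```text
time: 14.3
tool_pos: [539.8, 63.8, 149.1]
tcp_rot: [3.141, -0.0, 1.55]
contact_force: [0.1, -0.1, -2.5]
grip_width: 31.4
finger_force: 30.0
time: 14.8
tool_pos: [539.8, 63.1, 138.5]
tcp_rot: [3.14, 0.001, 1.55]
contact_force: [-0.2, -3.5, 2.5]
grip_width: 31.6
finger_force: 30.0
```

```bash
python3 -m jog '[[-1,0,2,0,0,0],[0,0,3,0,0,0],[0,0,3,0,0,0],[0,0,0,0,0,0],[0,0,0,0,0,0]]'
python3 -m jog '[[0,0,3,0,0,0],[0,0,3,0,0,0],[0,0,0,0,0,0],[0,0,0,0,0,0]]'
```

```text
time: 15.3
tool_pos: [539.8, 62.1, 130.1]
tcp_rot: [3.14, 0.001, 1.55]
contact_force: [0.3, -4.3, 6.1]
grip_width: 31.6
finger_force: 30.0
time: 15.7
tool_pos: [539.9, 61.9, 124.4]
tcp_rot: [3.14, 0.001, 1.55]
contact_force: [-0.7, -5.7, 8.9]
grip_width: 31.7
finger_force: 30.0
```

```bash
python3 -m jog '[[-1.5,0,2,0,0,0],[0,0,2,0,0,0],[0,0,2,0,0,0],[0,0,0,0,0,0],[0,0,0,0,0,0]]'
python3 -m jog '[[0,0,2,0,0,0],[0,0,0,0,0,0],[0,0,0,0,0,0]]'
python3 -m jog '[[0,0,2,0,0,0],[0,0,0,0,0,0],[0,0,0,0,0,0]]'
```

```text
time: 16.2
tool_pos: [539.9, 60.3, 118.7]
tcp_rot: [3.139, 0.001, 1.55]
contact_force: [-0.7, -6.3, 11.8]
grip_width: 31.4
finger_force: 30.0
time: 16.5
tool_pos: [539.9, 60.3, 116.9]
tcp_rot: [3.139, 0.001, 1.55]
contact_force: [-1.8, -5.8, 11.5]
grip_width: 31.5
finger_force: 30.0
time: 16.8
tool_pos: [539.8, 60.2, 115.0]
tcp_rot: [3.139, 0.001, 1.55]
contact_force: [-2.4, -6.3, 12.9]
grip_width: 31.1
finger_force: 30.0
```

```bash
python3 -m jog '[[0,0,2,0,0,0],[0,0,0,0,0,0],[0,0,0,0,0,0]]'
python3 -m jog '[[0,0,2,0,0,0],[0,0,0,0,0,0],[0,0,0,0,0,0]]'
python3 - <<'E'
from h import *
s=bot.capture('wrist');w=bot.capture('scene')
save(np.hstack([cv2.resize(s,(448,336)),cv2.resize(w[150:240,220:320],(350,336),interpolation=2)]),'f1.png')
E
```

```text
time: 17.1
tool_pos: [539.9, 60.0, 114.5]
tcp_rot: [3.138, 0.002, 1.55]
contact_force: [-6.3, -8.0, 23.9]
grip_width: 31.5
finger_force: 30.0
time: 17.4
tool_pos: [540.0, 60.1, 113.9]
tcp_rot: [3.138, 0.002, 1.55]
contact_force: [-10.0, -7.8, 34.4]
grip_width: 31.6
finger_force: 30.1
```

View pics/f1.png

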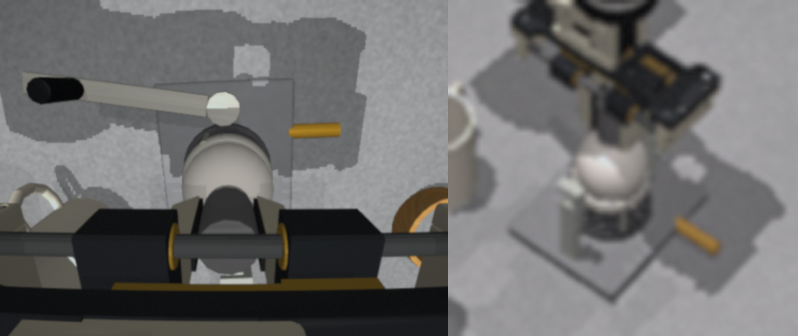

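The force jumps from 13 to 34 N within 1 mm, so the ring is on its stop. The ball sits in the ring, and the hasp is off at the upper left. A brief check that the hold is steady comes before handing in.

```bash
python3 -m jog '[[0,0,0,0,0,0],[0,0,0,0,0,0],[0,0,0,0,0,0],[0,0,0,0,0,0],[0,0,0,0,0,0],[0,0,0,0,0,0],[0,0,0,0,0,0],[0,0,0,0,0,0]]' && python3 -c "
from plant import bot
f=bot.get_obs()['contact_force'];print(f)
if f[2]>20: print(bot.close_job())"
```

```text
time: 18.3
tool_pos: [540.0, 60.0, 113.9]
tcp_rot: [3.138, 0.002, 1.55]
contact_force: [-9.4, -7.3, 35.2]
grip_width: 31.6
finger_force: 30.1
[-9.37328794 -7.34178841 35.2141164 ]
the job is handed in; nothing more can be done
None
```

The job is handed in at 18.3 s: the hasp is swung off to its stop, and the gripper still holds the flask upright in the ring, pressed down onto what the force jump shows is the lower stop (a steady 35 N).

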